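Put a mixed-up kit tray right after the sample tray

TASK

The parts of the kit in the tray straight ahead of you got into the wrong pockets. Change them round, with that tray's empty wide pocket as a spare place if you like, until every part is in the same pocket as its twin in the sample tray on the right (the wide pockets of both trays mark the same end). Set each part down, never drop it, so that it stands upright and flat on the floor of its pocket, and leave the wide pocket empty again.

Things in the scene. Friction and masses are not known exactly. Their poses are not given: they have to be found in the camera images.
- kit_tray: Kit tray, straight ahead: black, fixed, 234 (x) by 165 (y) mm, rim 8 mm high, ribs 7, pocket floors 3 mm above the bench. Origin: centre of its underside. An empty wide pocket, 66 by 157 mm, fills its -x end (robot's side), centre (-80, 0) mm. Four square pockets of 77 mm, centres (-5.5, 40), (-5.5, -40), (74.5, 40), (74.5, -40) mm, hold one part each, at every start all wrong.
- sample_tray: Sample tray, on the robot's right beyond the vise: the same moulding as the kit tray with the same axes and pockets, fixed, perhaps turned otherwise by up to 0.6 rad. It shows which part belongs in which pocket; its wide pocket is empty too.
- kit_capacitor_mid (a point): The loose capacitor in the kit tray: standing electrolytic capacitor, a plain upright cylinder 37 mm in diameter and 52 mm tall, the tallest of the four. The point is its centre, half-way up (26 mm above its underside); z up. Weighs 30 to 170 g. Easiest gripped from above along the tray's x; it lies within 8 mm of its pocket's centre.
- kit_heat_sink_mid (a point): The loose heat sink in the kit tray: finned aluminium heat sink, a low block 44 mm (its x) by 60 mm (its y) by 25 mm tall, fins up. The point is its centre, half-way up (12.5 mm above its underside); z up. Weighs 30 to 170 g. Easiest gripped from above along the tray's x; it lies within 8 mm of its pocket's centre.
- kit_relay_mid (a point): The loose relay in the kit tray: plug-in relay, a small upright grey box on a dark foot, 28 mm (its x) by 21 mm (its y) by 38 mm tall. The point is its centre, half-way up (19 mm above its underside); z up. Weighs 30 to 170 g. Easiest gripped from above along the tray's x; it lies within 8 mm of its pocket's centre.
- kit_choke_mid (a point): The loose choke in the kit tray: toroid choke, a low wound ring 46 mm across and 17 mm tall, lying flat. The point is its centre, half-way up (8.5 mm above its underside); z up. Weighs 30 to 170 g. Easiest gripped from above along the tray's x; it lies within 8 mm of its pocket's centre.
- sample_capacitor_mid (a point): The same kind of capacitor in the sample tray, fixed there; the point is its centre, half-way up. The square pocket it stands in is the one that the loose capacitor must get in the kit tray.
- sample_heat_sink_mid (a point): The same kind of heat sink in the sample tray, fixed there; the point is its centre, half-way up. The square pocket it stands in is the one that the loose heat sink must get in the kit tray.
- sample_relay_mid (a point): The same kind of relay in the sample tray, fixed there; the point is its centre, half-way up. The square pocket it stands in is the one that the loose relay must get in the kit tray.
- sample_choke_mid (a point): The same kind of choke in the sample tray, fixed there; the point is its centre, half-way up. The square pocket it stands in is the one that the loose choke must get in the kit tray.
Not all that is in view belongs to the job. What is shaped like the part that bears kit_relay_mid but red is not meant.

How it is judged (in metres and radians):
At the end, for the whole second after the job is handed in: Each of the four loose parts is in the pocket of the kit tray that its twin has in the sample tray: its centre within 22 mm of that pocket's centre along each of the tray's axes, down on the pocket's floor (no more than 2.5 mm up) and upright within 0.06 rad; the wide pocket is thereby empty (((y of sample_capacitor_mid in the frame of sample_tray below 0 m and x of kit_capacitor_mid in the frame of kit_tray between -0.0275 and 0.0165 m and y of kit_capacitor_mid in the frame of kit_tray between -0.062 and -0.018 m and z of kit_capacitor_mid in the frame of kit_tray below 0.0315 m and angle between kit_capacitor_mid's own z axis and vertical below 0.06 rad) or (y of sample_capacitor_mid in the frame of sample_tray above 0 m and x of kit_capacitor_mid in the frame of kit_tray between 0.0525 and 0.0965 m and y of kit_capacitor_mid in the frame of kit_tray between 0.018 and 0.062 m and z of kit_capacitor_mid in the frame of kit_tray below 0.0315 m and angle between kit_capacitor_mid's own z axis and vertical below 0.06 rad)) and ((y of sample_heat_sink_mid in the frame of sample_tray below 0 m and x of kit_heat_sink_mid in the frame of kit_tray between -0.0275 and 0.0165 m and y of kit_heat_sink_mid in the frame of kit_tray between -0.062 and -0.018 m and z of kit_heat_sink_mid in the frame of kit_tray below 0.018 m and angle between kit_heat_sink_mid's own z axis and vertical below 0.06 rad) or (y of sample_heat_sink_mid in the frame of sample_tray above 0 m and x of kit_heat_sink_mid in the frame of kit_tray between 0.0525 and 0.0965 m and y of kit_heat_sink_mid in the frame of kit_tray between 0.018 and 0.062 m and z of kit_heat_sink_mid in the frame of kit_tray below 0.018 m and angle between kit_heat_sink_mid's own z axis and vertical below 0.06 rad)) and ((y of sample_relay_mid in the frame of sample_tray below 0 m and x of kit_relay_mid in the frame of kit_tray between 0.0525 and 0.0965 m and y of kit_relay_mid in the frame of kit_tray between -0.062 and -0.018 m and z of kit_relay_mid in the frame of kit_tray below 0.0245 m and angle between kit_relay_mid's own z axis and vertical below 0.06 rad) or (y of sample_relay_mid in the frame of sample_tray above 0 m and x of kit_relay_mid in the frame of kit_tray between -0.0275 and 0.0165 m and y of kit_relay_mid in the frame of kit_tray between 0.018 and 0.062 m and z of kit_relay_mid in the frame of kit_tray below 0.0245 m and angle between kit_relay_mid's own z axis and vertical below 0.06 rad)) and ((y of sample_choke_mid in the frame of sample_tray below 0 m and x of kit_choke_mid in the frame of kit_tray between 0.0525 and 0.0965 m and y of kit_choke_mid in the frame of kit_tray between -0.062 and -0.018 m and z of kit_choke_mid in the frame of kit_tray below 0.014 m and angle between kit_choke_mid's own z axis and vertical below 0.06 rad) or (y of sample_choke_mid in the frame of sample_tray above 0 m and x of kit_choke_mid in the frame of kit_tray between -0.0275 and 0.0165 m and y of kit_choke_mid in the frame of kit_tray between 0.018 and 0.062 m and z of kit_choke_mid in the frame of kit_tray below 0.014 m and angle between kit_choke_mid's own z axis and vertical below 0.06 rad))); the robot touches nothing.
It fails at once if the capacitor is dropped: let go with its centre more than 75 mm above the bench (height (world z) of kit_capacitor_mid above 0.075 m and contact force between kit_capacitor and anything else below 0.02 N).
It fails at once if the heat sink is dropped: let go with its centre more than 75 mm above the bench (height (world z) of kit_heat_sink_mid above 0.075 m and contact force between kit_heat_sink and anything else below 0.02 N).
It fails at once if the relay is dropped: let go with its centre more than 75 mm above the bench (height (world z) of kit_relay_mid above 0.075 m and contact force between kit_relay and anything else below 0.02 N).
It fails at once if the choke is dropped: let go with its centre more than 75 mm above the bench (height (world z) of kit_choke_mid above 0.075 m and contact force between kit_choke and anything else below 0.02 N).
It also fails if it takes over 99 s, if anything falls off the work surface, if the arm or the gripper's body presses on something with over 40 N, if the wrist force passes 120 N, or if a joint passes its speed limit or range.

ROBOT

A 6-joint arm with a two-finger parallel gripper is mounted at the origin on a cart in front of the work surface, level with it; the furniture and walls round the work are solid. World frame = base frame: x ahead of the robot, y to its left, z up, the work surface at z = 0. Lengths are in mm, angles in degrees, forces in N, time in s.
With the tool pointing down it reaches from about 325 to 750 mm from the base axis. Payload 7.6 kg.
Tool frame: the origin (TCP) lies midway between the tips of the shut fingers; the grasp point (between the pads) lies 19 mm behind it (ctrl.tcp_to_grasp is the distance from the TCP to the grasp point, in mm); z points along the fingers, y is the line along which they close (so a half turn about z gives the same grasp; the last joint's range is limited). The gripper opens to 85 mm and grips with 20 to 120 N. Pads are 22 mm wide; open, the fingers measure 114 mm over their backs; the gripper's body (76 mm by 85 mm) begins 54 mm behind the grasp point. The pads swing forward as they close: fully open they stand 13 mm farther back than shut.
Start: joints at [-72.84, 2.991, 80.254, -0, 96.75, -4.028], TCP at [189.776, -489.521, 231.323] pointing down, gripper open.
Joint ranges: [-166.34, 166.34], [-52.06, 124.39], [6.96, 135.62], [-60.46, 240.46], [14.63, 156.25], [-167.68, 167.68]. Speed limits (degrees/s): [147.25, 147.25, 172.46, 180, 180, 180].

INTERFACE

Orientations are given as a 3x3 rotation matrix whose columns are the frame's x, y, z axes.
In Python, from bench import state, read_camera, job_done, ctrl gives the robot as it stands. The module is installed in compiled form; this text tells all that it offers.
- The arm moves only by the tool jog_arm, never from a script. Its argument "plan" is a list of rows, each a list of 4 numbers: the shift along the world's x, y, z in units of 0.3 m (1.0 is 0.3 m), then the turn about the world's z in units of 0.5 rad (1.0 is 0.5 rad). A call has exactly 5 rows; each row is the pose to reach, as a shift and turn from the pose commanded when the call began; what a row does not reach only later rows make up. A row lasts 1/10 s, in which the tool goes at most 50 mm and 8.59 degrees, less where a joint would pass 70% of its speed; a pose out of reach is approached as far as the arm can. A call with a number of a shift or a turn outside -1 to 1 is refused whole. A call with a gripper value outside its range is refused whole. "fingers" is the closure, from 0 (fully open) to 1 (shut), set as the call begins (left out, the last holds). The fingers move at their own pace and stop on an object; "force" is the grip in N (left out, the last holds). Time passes only in rows, so rows that repeat a pose let the fingers close, or fill a call up. It gives the time, the measured TCP pose, the force, the opening and the grip force at its end, in the units of the state.
- state(): the state, without advancing time (a new reading comes with each control period).
- read_camera(name): name is "side" or "top" or "wrist"; returns a dict with "img" (400x640x3 uint8, red, green, blue), "mtx" (3x3 intrinsics, pixels), "view" (4x4, takes a point from world to camera coordinates); the wrist camera has in their place "T_tool_cam" (4x4, takes a point from camera to tool coordinates, whose origin is the TCP and whose axes are the flange's). Camera axes: x right, y down, z forward; pixel columns grow to the right and rows downward; lengths in mm; the calibration is good to about 2 mm. A picture is of the moment at which its call begins: read the wrist's pose just before it. There is no depth.
- job_done(): hands the job in; it is judged then, once.
The state is a dict: "t": time; "joint_positions": joint angles; "qvel": joint speeds; "effort": joint torques, N m; "tcp_pos": TCP position; "tool_rot": TCP orientation; "wrist_force": force on the tool from outside, world axes, zero at the start; "torque": the same for the moment, N m; "gripper_width": opening from 0.0 (shut) to 1.0 (fully open); "grasp_force": force on a finger pad.
Only numpy, scipy, OpenCV 4.12 (cv2) and the standard library are available. Lean on these libraries where they do the work, as an engineer would, in place of code of your own. Each camera call takes 0.05 s, during which the arm holds its last target. There are 200 camera calls.

## Working session

There is one attempt and no reset: what is moved stays moved. The work goes in short steps, Python scripts to look and compute and a tool call to move; the robot and the scene stay as the last step left them, time stands still between calls to the robot, and variables do not carry over. Pictures are saved under pics/ and viewed, at most 14 in all, crops included, and the job is handed in when it is done.

Besides the shell and the picture viewer there is one more tool, called after "Call:" as name([rows], argument=value, ...), one row to a line, values as JSON. jog_arm: Moves the arm, as the interface text tells. Its arguments: {"type":"object","properties":{"plan":{"type":"array"},"fingers":{"type":"number"},"force":{"type":"number"}},"required":["plan"]}

```bash
mkdir -p pics; python3 - <<'E'
from bench import *
import cv2,numpy as np
s=state();print(s['t'],s['tcp_pos'],s['tool_rot'],s['gripper_width'],ctrl.tcp_to_grasp)
for n in ['top','side','wrist']:
    c=read_camera(n);cv2.imwrite(f'pics/{n}0.png',c['img'][:,:,::-1]);np.savez(f'{n}0.npz',**c)
    print(n,c['mtx'].tolist(),np.round(c.get('view',c.get('T_tool_cam')),3).tolist())
E
```

```text
0.0 [ 189.67596366 -489.21711884  230.47583855] [[ 9.32419038e-01  3.61378664e-01 -4.45265809e-04]
 [ 3.61378914e-01 -9.32417812e-01  1.51781713e-03]
 [ 1.33332956e-04 -1.57615126e-03 -9.99998749e-01]] 0.9988401559455449 18.700000000000003
top [[408.40408034391726, 0.0, 327.5262434974575], [0.0, 408.40408034391726, 202.02369299732626], [0.0, 0.0, 1.0]] [[0.01, -0.999, 0.033, -243.927], [-0.997, -0.012, -0.077, 538.164], [0.077, -0.032, -0.997, 1138.489], [0.0, 0.0, 0.0, 1.0]]
side [[450.97972286867156, 0.0, 322.3965437305024], [0.0, 450.97972286867156, 201.25265976952144], [0.0, 0.0, 1.0]] [[0.928, -0.372, -0.011, -562.15], [-0.141, -0.323, -0.936, 66.957], [0.345, 0.87, -0.352, 1069.576], [0.0, 0.0, 0.0, 1.0]]
wrist [[336.543544230873, 0.0, 319.91889536799], [0.0, 336.543544230873, 197.0016733919141], [0.0, 0.0, 1.0]] [[0.001, -0.952, -0.306, 78.072], [1.0, 0.001, 0.0, -0.962], [0.0, -0.306, 0.952, -143.593], [0.0, 0.0, 0.0, 1.0]]
```

View pics/top0.png

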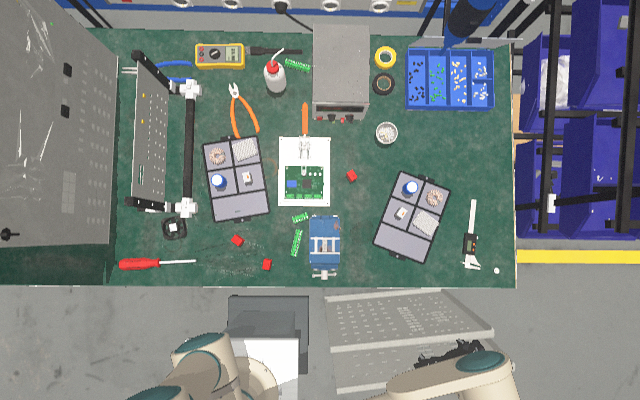

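View pics/side0.png

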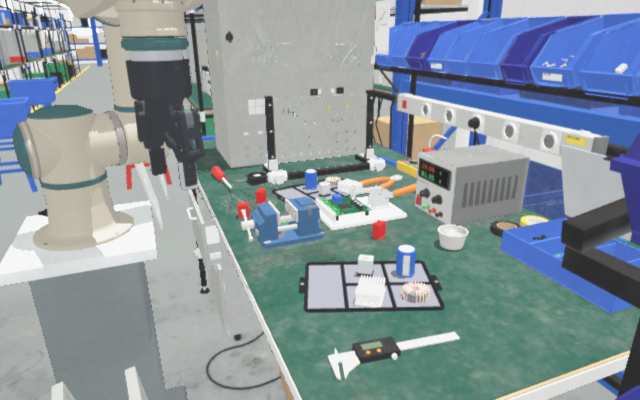

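View pics/wrist0.png

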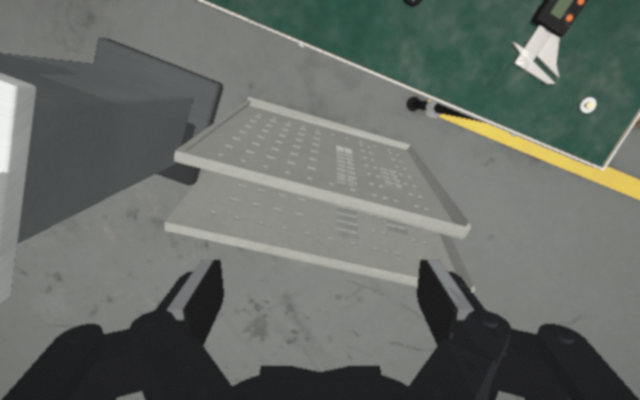

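The top view shows the kit tray around (236,179) with choke far-left (217,156), heat sink far-right (245,150), capacitor near-left (218,180) and relay near-right (247,178). In the sample tray (410,217) the capacitor (410,187) is far-left, the choke (434,198) far-right, the relay (401,213) near-left and the heat sink (425,222) near-right. Side and wrist views agree; nothing obstructs the kit tray.

So the cycle is cap→spare, relay→near-left, sink→near-right, choke→far-right, cap→far-left.

```bash
cat > h.py <<'E'
import numpy as np,cv2
def cam(c,st=None):
    """returns K, R(cam->world), C"""
    K=c['mtx']
    if 'view' in c:
        V=c['view'];return K,V[:3,:3].T,-V[:3,:3].T@V[:3,3]
    T=c['T_tool_cam'];R=st['tool_rot'];return K,R@T[:3,:3],R@T[:3,3]+st['tcp_pos']
def onplane(cm,px,z):
    K,R,C=cm;px=np.atleast_2d(px).astype(float)
    d=(R@np.linalg.inv(K)@np.c_[px,np.ones(len(px))].T).T
    return C+d*((z-C[2])/d[:,2])[:,None]
def proj(cm,P):
    K,R,C=cm;q=(K@R.T@(np.atleast_2d(P)-C).T).T
    return q[:,:2]/q[:,2:]
def tri(obs):
    A=np.zeros((3,3));b=np.zeros(3);L=[]
    for (K,R,C),p in obs:
        d=R@np.linalg.inv(K)@np.r_[p,1.];d/=np.linalg.norm(d);M=np.eye(3)-np.outer(d,d);A+=M;b+=M@C;L.append((M,C))
    X=np.linalg.solve(A,b);return X,[np.linalg.norm(M@(X-C)) for M,C in L]
E
python3 - <<'E'
from h import *
c=np.load('top0.npz');cm=cam(c)
for n,p in dict(kit=(236,179),k1=(202,143),k2=(257,134),k3=(271,213),k4=(217,222),s1=(400,171),s2=(447,188),s3=(428,263),s4=(374,247),bar=(187,150),barn=(187,205)).items(): print(n,onplane(cm,p,8).round(0))
E
```

```text
kit [[605.  26.   8.]]
k1 [[709. 126.   8.]]
k2 [[738. -31.   8.]]
k3 [[509. -76.   8.]]
k4 [[481.  76.   8.]]
s1 [[ 636. -449.    8.]]
s2 [[ 588. -588.    8.]]
s3 [[ 370. -530.    8.]]
s4 [[ 414. -373.    8.]]
bar [[688. 169.   8.]]
barn [[529. 163.   8.]]
```

```bash
python3 - <<'E'
from h import *
t=cam(np.load('top0.npz'));s=cam(np.load('side0.npz'))
print('cams',t[2].round(),s[2].round())
for p in [(188,208),(160,205),(130,203),(190,88),(137,55)]:print('top',p,[onplane(t,p,z)[0].round(0)[:2].tolist() for z in (0,60,120,180,240)])
for p in [(268,168),(268,98),(375,162),(370,110)]:print('side',p,[onplane(s,p,z)[0].round(0)[:2].tolist() for z in (0,60,120,180,240)])
a=cv2.imread('pics/top0.png')[30:250,100:300];b=cv2.imread('pics/side0.png')[80:240,200:420]
cv2.imwrite('pics/c1.png',np.hstack([cv2.resize(a,(400,440),interpolation=2),cv2.resize(b,(400,440),interpolation=2)]))
E
```

```text
cams [ 451. -201. 1184.] [  162. -1118.   433.]
top (188, 208) [[521.0, 162.0], [517.0, 144.0], [514.0, 125.0], [510.0, 107.0], [507.0, 89.0]]
top (160, 205) [[528.0, 242.0], [524.0, 220.0], [520.0, 197.0], [517.0, 175.0], [513.0, 152.0]]
top (130, 203) [[533.0, 327.0], [529.0, 300.0], [525.0, 274.0], [520.0, 247.0], [516.0, 220.0]]
top (190, 88) [[874.0, 169.0], [852.0, 150.0], [831.0, 132.0], [810.0, 113.0], [788.0, 94.0]]
top (137, 55) [[970.0, 327.0], [944.0, 300.0], [917.0, 274.0], [891.0, 247.0], [865.0, 220.0]]
side (268, 168) [[536.0, 324.0], [484.0, 125.0], [433.0, -75.0], [381.0, -275.0], [329.0, -475.0]]
side (268, 98) [[1003.0, 2015.0], [886.0, 1582.0], [770.0, 1148.0], [653.0, 714.0], [537.0, 280.0]]
side (375, 162) [[903.0, 243.0], [801.0, 54.0], [698.0, -134.0], [595.0, -323.0], [493.0, -511.0]]
side (370, 110) [[1407.0, 1247.0], [1234.0, 920.0], [1062.0, 592.0], [890.0, 265.0], [717.0, -63.0]]
```

View pics/c1.png

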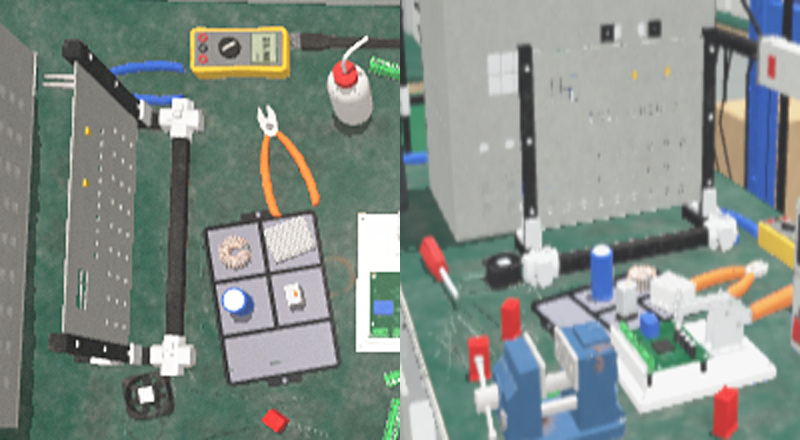

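The fixture on the left has its low bar at y≈160 and its plate beyond y≈230, so the gripper clears it. I am moving above the kit tray (yaw ≈ 11.6°).

Call:
jog_arm([
  [0.09,0.12,0.013,0.19],
  [0.18,0.24,0.027,0.38],
  [0.27,0.36,0.04,0.57],
  [0.36,0.48,0.053,0.76],
  [0.444,0.6,0.067,0.935],
], fingers=0, force=60)

```text
t: 0.65
tcp_pos: [323.7, -307.9, 251.3]
tool_rot: [[0.667, 0.745, -0.0], [0.745, -0.667, 0.0], [0.0, -0.0, -1.0]]
wrist_force: [0.1, -0.6, -0.4]
gripper_width: 1.001
grasp_force: 0.0
```

Call:
jog_arm([
  [0.09,0.12,0.013,0.19],
  [0.18,0.24,0.027,0.38],
  [0.27,0.36,0.04,0.57],
  [0.36,0.48,0.053,0.76],
  [0.444,0.6,0.067,0.935],
])

```text
t: 1.15
tcp_pos: [456.9, -127.7, 271.5]
tool_rot: [[0.259, 0.966, -0.0], [0.966, -0.259, -0.0], [-0.0, -0.0, -1.0]]
wrist_force: [0.5, -1.2, -0.3]
gripper_width: 0.998
grasp_force: 0.0
```

Call:
jog_arm([
  [0.09,0.12,0.013,0.19],
  [0.18,0.24,0.027,0.38],
  [0.27,0.36,0.04,0.57],
  [0.36,0.48,0.053,0.76],
  [0.444,0.6,0.067,0.935],
])

```text
t: 1.65
tcp_pos: [590.2, 52.2, 291.2]
tool_rot: [[-0.204, 0.979, -0.001], [0.979, 0.204, -0.0], [0.0, -0.001, -1.0]]
wrist_force: [0.8, 0.1, 0.2]
gripper_width: 0.997
grasp_force: 0.0
```

```bash
python3 - <<'E'
from bench import *
import cv2,numpy as np
for i in range(4): c=read_camera('wrist')
s=state();c=read_camera('wrist');print(s['t'],s['tcp_pos'],s['tool_rot'].round(3).tolist(),s['joint_positions'],s['wrist_force'])
cv2.imwrite('pics/w1.png',c['img'][:,:,::-1]);np.savez('w1.npz',tcp_pos=s['tcp_pos'],tool_rot=s['tool_rot'],**c)
E
```

```text
1.85 [589.46604951  51.133107   290.60796091] [[-0.201, 0.98, -0.002], [0.98, 0.201, -0.0], [0.0, -0.002, -1.0]] [ 1.38917896e+00  1.37630412e+01  6.16907188e+01 -1.53310114e-02
  1.04641912e+02 -1.02161663e+01] [0.55279615 0.6705693  0.27478575]
```

View pics/w1.png

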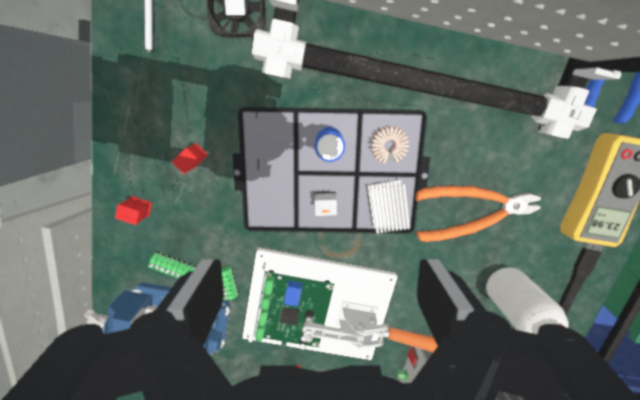

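Wrist view: the kit tray spans (243,109)–(426,112)–(413,232)–(245,229), with cap (330,145), choke (390,147), relay (325,204) and sink (390,206). The layout is confirmed. I am taking a second viewpoint, lower and shifted.

Call:
jog_arm([
  [0.02,-0.04,-0.05,0],
  [0.04,-0.08,-0.1,0],
  [0.06,-0.12,-0.15,0],
  [0.08,-0.16,-0.2,0],
  [0.08,-0.16,-0.2,0],
])

```text
t: 2.4
tcp_pos: [612.7, 0.1, 227.4]
tool_rot: [[-0.197, 0.98, -0.006], [0.98, 0.197, 0.0], [0.001, -0.006, -1.0]]
wrist_force: [0.1, 0.6, -1.0]
gripper_width: 1.001
grasp_force: 0.0
```

```bash
cat > rect.py <<'E'
from h import *
from types import SimpleNamespace
def load(f):
    d=dict(np.load(f));return d['img'][:,:,::-1].copy(),cam(d,d)
def ortho(im,cm,z,x0=460,x1=760,y0=-110,y1=150,k=2):
    # row: x from x1 down, col: y from y1 down
    W=int((y1-y0)*k);H=int((x1-x0)*k)
    pts=np.array([[x1,y1],[x1,y0],[x0,y0],[x0,y1]],float)
    src=proj(cm,np.c_[pts,np.full(4,z)]).astype(np.float32)
    M=cv2.getPerspectiveTransform(src,np.float32([[0,0],[W,0],[W,H],[0,H]]))
    return cv2.warpPerspective(im,M,(W,H))
def tray(im,cm,z=8):
    o=ortho(im,cm,z);m=((o.max(2)<60)*255).astype(np.uint8)
    m=cv2.morphologyEx(m,cv2.MORPH_CLOSE,np.ones((7,7)))
    cs,_=cv2.findContours(m,0,2);c=max(cs,key=cv2.contourArea)
    f=np.zeros_like(m);cv2.drawContours(f,[cv2.convexHull(c)] if 0 else [c],-1,255,-1)
    f=cv2.morphologyEx(f,cv2.MORPH_OPEN,np.ones((81,81)))
    cs,_=cv2.findContours(f,0,2);c=max(cs,key=cv2.contourArea)
    r=cv2.minAreaRect(c);b=cv2.boxPoints(r)/2
    w=np.c_[760-b[:,1],150-b[:,0]]
    return w,w.mean(0),sorted(np.array(r[1])/2),o,f
E
python3 - <<'E'
from bench import *
for i in range(4): read_camera('wrist')
import numpy as np,cv2
s=state();c=read_camera('wrist');print(s['t'],s['tcp_pos'])
np.savez('w2.npz',tcp_pos=s['tcp_pos'],tool_rot=s['tool_rot'],**c)
from rect import *
out=[]
for f in ['w1.npz','w2.npz','top0.npz']:
    w,m,sz,o,ff=tray(*load(f));e=[w[(i+1)%4]-w[i] for i in range(4)]
    L=max(e,key=lambda v:np.hypot(*v)*(1 if v[0]>0 else 0));print(f,m.round(1),np.round(sz,1),np.degrees(np.arctan2(L[1],L[0])).round(2))
    out.append(o)
cv2.imwrite('pics/o.png',cv2.resize(np.hstack(out[:2]),(800,462)))
E
```

```text
2.6 [613.61959049   2.7379784  232.59786617]
w1.npz [603.2  27.9] [166.3 236.1] 9.05
w2.npz [601.2  27.5] [164.1 243.6] 10.47Traceback (most recent call last):
  File "<stdin>", line 9, in <module>
  File "rect.py", line 18, in tray
    cs,_=cv2.findContours(f,0,2);c=max(cs,key=cv2.contourArea)
                                   ~~~^^^^^^^^^^^^^^^^^^^^^^^^
ValueError: max() iterable argument is empty
```

```bash
python3 - <<'E'
from rect import *
out=[]
for f in ['w1.npz','w2.npz']:
    w,m,sz,o,ff=tray(*load(f));b=np.c_[(150-w[:,1])*2,(760-w[:,0])*2].astype(int)
    cv2.polylines(o,[b],True,(0,0,255),1);out.append(o)
cv2.imwrite('pics/o.png',cv2.resize(np.hstack(out[:2]),(800,462)))
E
python3 - <<'E'
from bench import *
import numpy as np
print(np.round([np.r_[(s:=state())['t'],s['tcp_pos']] for i in range(4)],2), state()['qvel'].round(2))
E
```

```text
[[  2.65 613.61   2.91 232.77]
 [  2.65 613.61   2.91 232.77]
 [  2.65 613.61   2.91 232.77]
 [  2.65 613.61   2.91 232.77]] [ 0.18 -0.14  0.04 -0.05 -0.03  0.02]
```

View pics/o.png

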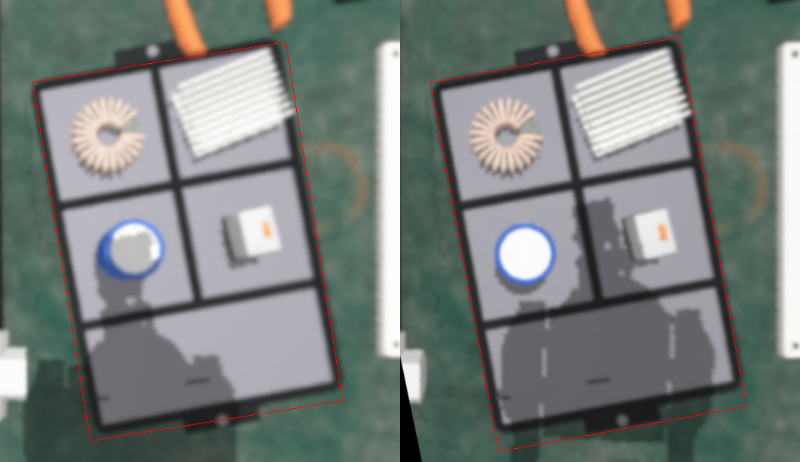

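The ortho views show the frame corners plainly; the red fits are spoiled by shadow at the near end and are up to 8 mm too long. The pocket floors (lavender against black) are better for fitting.

```bash
cat > kit.py <<'E'
from rect import *
P={'wide':(-80,0),'nl':(-5.5,40),'nr':(-5.5,-40),'fl':(74.5,40),'fr':(74.5,-40)}
def pockets(f,z=6):
    im,cm=load(f);o=ortho(im,cm,z);B,G,R=[o[:,:,i].astype(int) for i in range(3)]
    m=((B>72)&(B>G-3)).astype(np.uint8)*255
    m=cv2.morphologyEx(m,cv2.MORPH_OPEN,np.ones((5,5)))
    n,l,st,ce=cv2.connectedComponentsWithStats(m);res=[]
    for i in range(1,n):
        if st[i,4]<12000: continue
        c=np.argwhere(l==i)[:,::-1].astype(np.float32);r=cv2.minAreaRect(c);q=np.array(r[0])/2
        a=r[2] if r[2]<45 else r[2]-90
        res.append((760-q[1],150-q[0],min(r[1])/2,max(r[1])/2,-a,st[i,4]/4))
    return np.round(res,1),m,o
E
python3 - <<'E'
from kit import *
a=[]
for f in ['w1.npz','w2.npz']:
    r,m,o=pockets(f);print(f);print(r);a.append(m)
cv2.imwrite('pics/m.png',cv2.resize(np.hstack(a),(800,462)))
E
```

```text
w1.npz
[[ 672.3   81.6   76.8   76.9   10.5 4113.5]
 [ 609.   -11.4   76.6   77.1   10.7 5735.2]
 [ 594.3   66.8   76.7   77.    10.9 5382.5]
 [ 528.7   13.9   65.6  156.4   10.7 9973.8]]
w2.npz
[[ 672.4   81.3   75.6   75.6   10.8 3973.8]
 [ 609.1  -11.6   75.5   75.7   10.6 5451.8]
 [ 594.4   66.6   75.4   75.5   10.7 5543.2]
 [ 529.    13.7   64.5  155.1   10.5 9668.8]]
```

Pocket sizes come out at 77×77 and 66×157, in agreement from both views. The tray origin is about (607.4, 28.7) with yaw 10.7°. Next are the parts' tops, triangulated from the two views.

```bash
cat > parts.py <<'E'
from kit import *
O=np.array([607.4,28.65]);A=np.radians(10.7);RT=np.array([[np.cos(A),-np.sin(A)],[np.sin(A),np.cos(A)]])
TOP=dict(cap=55,relay=41,sink=28,choke=20)
def w2t(p):return (np.array(p)[:2]-O)@RT
def t2w(p):return O+RT@np.array(p,float)
def blob(f,name,pk):
    """centroid px of the part's top face in pocket pk"""
    im,cm=load(f);z=TOP[name];o=ortho(im,cm,z).astype(int);B,G,R=o[:,:,0],o[:,:,1],o[:,:,2]
    if name=='cap': m=((B-R>40)|(o.min(2)>185))
    if name=='choke': m=(R-B>14)&(R>110)
    if name=='sink': m=(o.min(2)>172)
    if name=='relay': m=(o.min(2)>195)|((R-B>60)&(R>150))
    w=t2w(P[pk]);c=np.array([(150-w[1])*2,(760-w[0])*2])
    k=np.zeros(m.shape,np.uint8);cv2.circle(k,tuple(c.astype(int)),90,1,-1)
    m=cv2.morphologyEx((m&(k>0)).astype(np.uint8),cv2.MORPH_OPEN,np.ones((3,3)));m=cv2.morphologyEx(m,cv2.MORPH_CLOSE,np.ones((9,9)))
    n,l,st,ce=cv2.connectedComponentsWithStats(m);i=1+np.argmax(st[1:,4])
    q=np.argwhere(l==i)[:,::-1].astype(np.float32);r=cv2.minAreaRect(q)
    ctr=np.array(r[0])/2;a=r[2] if r[2]<45 else r[2]-90
    W=np.r_[760-ctr[1],150-ctr[0],z];return W,proj(cm,W)[0],cm,np.round(np.r_[np.array(r[1])/2,-a],1)
def report(fs,where):
    for n,pk in where.items():
        b=[blob(f,n,pk) for f in fs]
        X,e=tri([(x[2],x[1]) for x in b])
        print(n,'tri',X.round(1),'miss',np.round(e,1),[x[0].round(1)[:2].tolist() for x in b],[x[3].tolist() for x in b],'tray',w2t(b[-1][0]).round(1),'dev',(w2t(b[-1][0])-P[pk]).round(1))
E
python3 - <<'E'
from parts import *
report(['w1.npz','w2.npz'],dict(cap='nl',relay='nr',sink='fr',choke='fl'))
for z in (0,3,6,9): print(z,[(pockets(f,z)[0][-1]).tolist() for f in ('w1.npz','w2.npz')])
E
```

```text
cap tri [595.5  69.9  42.1] miss [0.1 0.1] [[594.9, 71.9], [595.5, 70.2]] [[35.0, 39.6, 45.0], [35.0, 35.5, -0.0]] tray [-4.  43.1] dev [1.5 3.1]
relay tri [607.5  -6.9  42.5] miss [0. 0.] [[607.6, -7.4], [607.5, -7.3]] [[28.5, 21.6, 13.2], [26.6, 19.8, 14.0]] tray [ -6.6 -35.4] dev [-1.1  4.6]
sink tri [687.2   3.9  21.8] miss [2.9 2.9] [[682.5, 5.8], [688.5, 5.2]] [[66.1, 74.0, 12.2], [47.6, 66.1, 22.0]] tray [ 75.4 -38.1] dev [0.9 1.9]
choke tri [670.   81.9  16.1] miss [0. 0.] [[669.1, 82.3], [669.1, 81.9]] [[47.0, 45.6, 16.7], [46.6, 44.9, 18.4]] tray [70.5 40.8] dev [-4.   0.8]
0 [[528.1, 12.3, 66.6, 158.7, 10.7, 10257.8], [527.9, 12.6, 65.5, 157.6, 10.6, 9985.8]]
3 [[528.4, 13.1, 66.2, 157.5, 10.7, 10119.8], [528.4, 13.2, 65.0, 156.4, 10.6, 9825.5]]
6 [[528.7, 13.9, 65.6, 156.4, 10.7, 9973.8], [529.0, 13.7, 64.5, 155.1, 10.5, 9668.8]]
9 [[529.1, 14.7, 65.2, 155.3, 10.7, 9836.2], [529.5, 14.2, 63.9, 153.8, 10.6, 9509.5]]
```

Heights agree with the text: relay 42, choke about 17 and floor about 3. The merged side face biased the capacitor and sink heights. I am going for the capacitor at (595.5, 70.2), TCP z 12, with the fingers part open.

Call:
jog_arm([
  [-0.015,0.056,-0.09,-0.024],
  [-0.03,0.113,-0.18,-0.024],
  [-0.045,0.17,-0.28,-0.024],
  [-0.06,0.226,-0.373,-0.024],
  [-0.06,0.226,-0.373,-0.024],
], fingers=0.3)

```text
t: 3.15
tcp_pos: [592.8, 72.4, 115.9]
tool_rot: [[-0.191, 0.981, -0.007], [0.981, 0.191, 0.0], [0.001, -0.007, -1.0]]
wrist_force: [-0.3, -1.2, 0.0]
gripper_width: 0.7
grasp_force: 0.0
```

Call:
jog_arm([
  [0,0,-0.1,0],
  [0,0,-0.2,0],
  [0,0,-0.27,0],
  [0,0,-0.33,0],
  [0,0,-0.36,0],
])

```text
t: 3.65
tcp_pos: [595.9, 69.9, 12.0]
tool_rot: [[-0.188, 0.982, 0.001], [0.982, 0.188, -0.0], [-0.0, 0.001, -1.0]]
wrist_force: [-0.2, 0.3, -0.9]
gripper_width: 0.701
grasp_force: 0.0
```

Call:
jog_arm([
  [0,0,0,0],
  [0,0,0,0],
  [0,0,0,0],
  [0,0,0,0],
  [0,0,0,0],
])

```text
t: 4.15
tcp_pos: [595.8, 70.3, 12.5]
tool_rot: [[-0.188, 0.982, 0.001], [0.982, 0.188, 0.0], [-0.0, 0.001, -1.0]]
wrist_force: [-0.1, -0.0, 0.2]
gripper_width: 0.701
grasp_force: 0.0
```

Call:
jog_arm([
  [0,0,0,0],
  [0,0,0,0],
  [0,0,0,0],
  [0,0,0,0],
  [0,0,0,0],
], fingers=1, force=50)

```text
t: 4.65
tcp_pos: [595.6, 70.3, 12.1]
tool_rot: [[-0.188, 0.982, 0.001], [0.982, 0.188, 0.0], [-0.0, 0.001, -1.0]]
wrist_force: [0.6, -0.0, 3.3]
gripper_width: 0.42
grasp_force: 49.9
```

Call:
jog_arm([
  [0,0,0,0],
  [0,0,0.02,0],
  [0,0,0.05,0],
  [0,0,0.1,0],
  [0,0,0.1,0],
])

```text
t: 5.15
tcp_pos: [597.0, 70.4, 45.0]
tool_rot: [[-0.188, 0.982, 0.005], [0.982, 0.188, 0.0], [-0.001, 0.005, -1.0]]
wrist_force: [0.2, -0.0, 0.3]
gripper_width: 0.426
grasp_force: 49.9
```

Call:
jog_arm([
  [-0.06,-0.05,0,0],
  [-0.12,-0.1,0,0],
  [-0.18,-0.15,0,0],
  [-0.222,-0.188,0,0],
  [-0.222,-0.188,0,0],
])

```text
t: 5.65
tcp_pos: [527.8, 12.9, 41.9]
tool_rot: [[-0.187, 0.982, -0.0], [0.982, 0.187, -0.0], [-0.0, -0.0, -1.0]]
wrist_force: [0.7, 0.2, -0.9]
gripper_width: 0.423
grasp_force: 50.1
```

Call:
jog_arm([
  [0,0,0,0],
  [0,0,-0.04,0],
  [0,0,-0.07,0],
  [0,0,-0.09,0],
  [0,0,-0.098,0],
])

```text
t: 6.15
tcp_pos: [528.3, 14.2, 12.0]
tool_rot: [[-0.189, 0.982, -0.002], [0.982, 0.189, 0.0], [0.001, -0.002, -1.0]]
wrist_force: [-10.8, 1.2, 21.4]
gripper_width: 0.424
grasp_force: 51.3
```

Call:
jog_arm([
  [0,0,0,0],
  [0,0,0,0],
  [0,0,0,0],
  [0,0,0,0],
  [0,0,0,0],
])

```text
t: 6.65
tcp_pos: [528.7, 13.8, 12.1]
tool_rot: [[-0.188, 0.982, -0.0], [0.982, 0.188, -0.0], [-0.0, -0.0, -1.0]]
wrist_force: [-0.2, -0.8, -0.8]
gripper_width: 0.424
grasp_force: 50.1
```

Call:
jog_arm([
  [0,0,0,0],
  [0,0,0,0],
  [0,0,0,0],
  [0,0,0,0],
  [0,0,0,0],
], fingers=0.35)

```text
t: 7.15
tcp_pos: [528.8, 13.9, 12.4]
tool_rot: [[-0.188, 0.982, 0.0], [0.982, 0.188, -0.0], [-0.0, 0.0, -1.0]]
wrist_force: [-0.7, -0.0, 0.6]
gripper_width: 0.647
grasp_force: 0.0
```

Call:
jog_arm([
  [0,0,0.04,0],
  [0,0,0.1,0],
  [0,0,0.2,0],
  [0,0,0.25,0],
  [0,0,0.25,0],
])

```text
t: 7.65
tcp_pos: [530.5, 13.8, 90.5]
tool_rot: [[-0.188, 0.982, 0.006], [0.982, 0.188, -0.0], [-0.001, 0.006, -1.0]]
wrist_force: [0.0, -0.5, 0.5]
gripper_width: 0.653
grasp_force: 0.0
```

Call:
jog_arm([
  [0.08,-0.02,0,0],
  [0.16,-0.04,0,0],
  [0.22,-0.06,0,0],
  [0.262,-0.07,0,0],
  [0.262,-0.07,0,0],
], fingers=0.45)

```text
t: 8.15
tcp_pos: [607.6, -7.5, 85.6]
tool_rot: [[-0.188, 0.982, -0.002], [0.982, 0.188, 0.0], [0.0, -0.002, -1.0]]
wrist_force: [0.0, -1.0, -0.2]
gripper_width: 0.553
grasp_force: 0.0
```

Call:
jog_arm([
  [0,0,-0.08,0],
  [0,0,-0.16,0],
  [0,0,-0.22,0],
  [0,0,-0.263,0],
  [0,0,-0.263,0],
])

```text
t: 8.65
tcp_pos: [605.4, -6.8, 5.8]
tool_rot: [[-0.189, 0.982, -0.005], [0.982, 0.189, 0.0], [0.001, -0.005, -1.0]]
wrist_force: [-0.5, 0.1, -0.1]
gripper_width: 0.55
grasp_force: 0.0
```

Call:
jog_arm([
  [0,0,0,0],
  [0,0,0,0],
  [0,0,0,0],
  [0,0,0,0],
  [0,0,0,0],
], fingers=1)

```text
t: 9.15
tcp_pos: [608.0, -7.2, 9.5]
tool_rot: [[-0.188, 0.982, 0.002], [0.982, 0.188, -0.0], [-0.0, 0.002, -1.0]]
wrist_force: [-1.3, -0.5, 5.2]
gripper_width: 0.323
grasp_force: 49.8
```

Call:
jog_arm([
  [0,0,0,0],
  [0,0,0.02,0],
  [0,0,0.05,0],
  [0,0,0.1,0],
  [0,0,0.1,0],
])

```text
t: 9.65
tcp_pos: [609.0, -7.3, 41.7]
tool_rot: [[-0.188, 0.982, 0.005], [0.982, 0.188, -0.0], [-0.001, 0.005, -1.0]]
wrist_force: [-0.7, 0.3, -0.1]
gripper_width: 0.322
grasp_force: 49.4
```

Call:
jog_arm([
  [-0.01,0.07,0,0],
  [-0.02,0.14,0,0],
  [-0.035,0.21,0,0],
  [-0.043,0.247,0,0],
  [-0.043,0.247,0,0],
])

```text
t: 10.15
tcp_pos: [594.3, 68.1, 38.5]
tool_rot: [[-0.19, 0.982, 0.0], [0.982, 0.19, 0.0], [0.0, 0.0, -1.0]]
wrist_force: [-1.1, 0.1, -0.1]
gripper_width: 0.323
grasp_force: 49.4
```

Call:
jog_arm([
  [0,0,0,0],
  [0,0,-0.04,0],
  [0,0,-0.07,0],
  [0,0,-0.09,0],
  [0,0,-0.098,0],
])

```text
t: 10.65
tcp_pos: [594.1, 66.5, 9.3]
tool_rot: [[-0.188, 0.982, -0.002], [0.982, 0.188, -0.0], [0.0, -0.002, -1.0]]
wrist_force: [-10.3, -1.8, 20.7]
gripper_width: 0.321
grasp_force: 49.6
```

Call:
jog_arm([
  [0,0,0,0],
  [0,0,0,0],
  [0,0,0,0],
  [0,0,0,0],
  [0,0,0,0],
])

```text
t: 11.15
tcp_pos: [594.5, 66.6, 9.4]
tool_rot: [[-0.188, 0.982, -0.0], [0.982, 0.188, -0.0], [-0.0, -0.0, -1.0]]
wrist_force: [-2.8, -0.4, 5.8]
gripper_width: 0.323
grasp_force: 49.0
```

Call:
jog_arm([
  [0,0,0,0],
  [0,0,0,0],
  [0,0,0,0],
  [0,0,0,0],
  [0,0,0,0],
], fingers=0.45)

```text
t: 11.65
tcp_pos: [594.4, 67.0, 8.8]
tool_rot: [[-0.188, 0.982, -0.0], [0.982, 0.188, -0.0], [0.0, -0.0, -1.0]]
wrist_force: [-0.0, 0.6, 0.2]
gripper_width: 0.548
grasp_force: 0.0
```

Call:
jog_arm([
  [0,0,0.04,0],
  [0,0,0.1,0],
  [0,0,0.2,0],
  [0,0,0.3,0],
  [0,0,0.4,0],
])

```text
t: 12.15
tcp_pos: [594.5, 67.0, 131.3]
tool_rot: [[-0.188, 0.982, 0.001], [0.982, 0.188, 0.0], [-0.0, 0.001, -1.0]]
wrist_force: [-0.0, 1.1, 0.2]
gripper_width: 0.55
grasp_force: 0.0
```

Call:
jog_arm([
  [0.05,-0.05,0.1,0],
  [0.11,-0.11,0.2,0],
  [0.17,-0.17,0.26,0],
  [0.22,-0.22,0.3,0],
  [0.22,-0.22,0.3,0],
])

```text
t: 12.65
tcp_pos: [662.1, -1.1, 222.1]
tool_rot: [[-0.186, 0.983, 0.005], [0.983, 0.186, -0.001], [-0.002, 0.005, -1.0]]
wrist_force: [0.8, 0.6, 0.2]
gripper_width: 0.549
grasp_force: 0.0
```

```bash
python3 - <<'E'
from bench import *
for i in range(4): read_camera('wrist')
s=state();c=read_camera('wrist');print(s['t'],s['tcp_pos'])
from parts import *
np.savez('w3.npz',tcp_pos=s['tcp_pos'],tool_rot=s['tool_rot'],**c)
im,cm=load('w3.npz')
cv2.imwrite('pics/w3.png',np.hstack([cv2.resize(im,(480,300)),cv2.resize(ortho(im,cm,28),(260,300))]))
report(['w3.npz','w3.npz'],dict(sink='fr',choke='fl',relay='nl',cap='wide'))
print(pockets('w3.npz')[0])
E
```

```text
12.85 [659.8072882    1.67145994 218.48091092]
sink tri [630.1 103.1 468.5] miss [0. 0.] [[689.8, 4.9], [689.8, 4.9]] [[45.0, 65.6, 21.8], [45.0, 65.6, 21.8]] tray [ 76.6 -38.7] dev [2.1 1.3]
choke tri [642.3  79.2 392.5] miss [0. 0.] [[669.6, 81.8], [669.6, 81.8]] [[46.3, 44.3, 16.2], [46.3, 44.3, 16.2]] tray [71.  40.6] dev [-3.5  0.6]
relay tri [654.6  82.9 426.4] miss [0. 0.] [[594.5, 61.8], [594.5, 61.8]] [[8.0, 3.5, -0.0], [8.0, 3.5, -0.0]] tray [-6.5 34.9] dev [-1.  -5.1]
cap tri [569.8  36.5 152.7] miss [0. 0.] [[535.0, 16.4], [535.0, 16.4]] [[51.5, 34.9, 20.3], [51.5, 34.9, 20.3]] tray [-73.4   1.4] dev [6.6 1.4]
[[ 6.8760e+02  2.6000e+00  7.5400e+01  7.6700e+01  1.0600e+01  3.0090e+03]
 [ 6.7280e+02  8.1200e+01  7.5300e+01  7.5400e+01  1.0700e+01  3.9908e+03]
 [ 6.1000e+02 -1.1600e+01  7.4300e+01  7.5400e+01  1.0700e+01  5.4342e+03]
 [ 5.9460e+02  6.6600e+01  7.5100e+01  7.5200e+01  1.0600e+01  5.3800e+03]
 [ 5.2110e+02  1.2100e+01  7.9900e+01  1.5480e+02  1.0500e+01  9.8128e+03]]
```

View pics/w3.png

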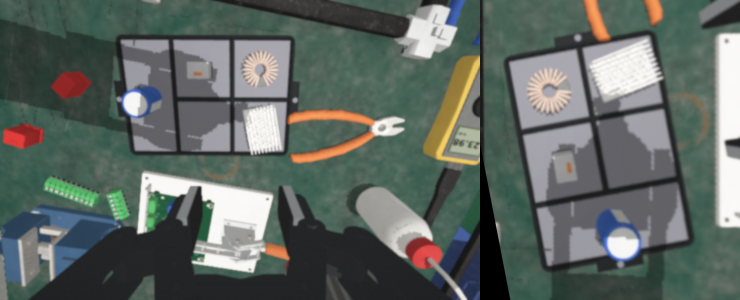

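The picture shows the capacitor upright in the wide pocket, the relay upright near-left, and the sink at about (689, 5) turned about 11° against the tray. The pliers' handles end just off the far edge, so I keep the opening modest and turn half-way.

Call:
jog_arm([
  [0.03,0.004,-0.09,0.1],
  [0.06,0.008,-0.18,0.17],
  [0.096,0.013,-0.28,0.17],
  [0.096,0.013,-0.363,0.17],
  [0.096,0.013,-0.363,0.17],
], fingers=0.34)

```text
t: 13.4
tcp_pos: [686.5, 5.8, 104.5]
tool_rot: [[-0.272, 0.962, -0.01], [0.962, 0.272, 0.001], [0.003, -0.009, -1.0]]
wrist_force: [-0.1, -0.2, -0.8]
gripper_width: 0.658
grasp_force: 0.0
```

Call:
jog_arm([
  [0,0,-0.09,0],
  [0,0,-0.18,0],
  [0,0,-0.26,0],
  [0,0,-0.31,0],
  [0,0,-0.333,0],
])

```text
t: 13.9
tcp_pos: [688.8, 5.2, 9.7]
tool_rot: [[-0.271, 0.962, -0.001], [0.962, 0.271, 0.0], [0.0, -0.001, -1.0]]
wrist_force: [-0.5, -0.4, 0.2]
gripper_width: 0.664
grasp_force: 0.0
```

Call:
jog_arm([
  [0,0,0,0],
  [0,0,0,0],
  [0,0,0,0],
  [0,0,0,0],
  [0,0,0,0],
])

```text
t: 14.4
tcp_pos: [689.6, 4.9, 10.9]
tool_rot: [[-0.271, 0.963, 0.001], [0.963, 0.271, 0.0], [-0.0, 0.001, -1.0]]
wrist_force: [0.2, -0.2, 1.0]
gripper_width: 0.662
grasp_force: 0.0
```

No contact. Closing and lifting.

Call:
jog_arm([
  [0,0,0,0],
  [0,0,0,0],
  [0,0,0,0],
  [0,0,0,0],
  [0,0,0,0],
], fingers=1)

```text
t: 14.9
tcp_pos: [689.8, 4.9, 11.1]
tool_rot: [[-0.271, 0.963, 0.002], [0.963, 0.271, -0.0], [-0.0, 0.001, -1.0]]
wrist_force: [0.5, 0.7, 5.4]
gripper_width: 0.515
grasp_force: 49.4
```

Call:
jog_arm([
  [0,0,0,0],
  [0,0,0.02,0],
  [0,0,0.05,0],
  [0,0,0.1,0],
  [0,0,0.1,0],
])

```text
t: 15.4
tcp_pos: [690.8, 4.8, 43.8]
tool_rot: [[-0.271, 0.963, 0.005], [0.963, 0.271, -0.0], [-0.002, 0.005, -1.0]]
wrist_force: [0.4, 0.2, -0.6]
gripper_width: 0.514
grasp_force: 49.0
```

Call:
jog_arm([
  [-0.07,-0.015,0,-0.05],
  [-0.14,-0.03,0,-0.1],
  [-0.21,-0.045,0,-0.17],
  [-0.266,-0.055,0,-0.17],
  [-0.266,-0.055,0,-0.17],
])

```text
t: 15.9
tcp_pos: [608.1, -11.9, 40.3]
tool_rot: [[-0.188, 0.982, -0.001], [0.982, 0.188, 0.0], [0.0, -0.001, -1.0]]
wrist_force: [-0.3, 0.3, -1.2]
gripper_width: 0.518
grasp_force: 49.2
```

Call:
jog_arm([
  [0,0,0,0],
  [0,0,-0.04,0],
  [0,0,-0.07,0],
  [0,0,-0.09,0],
  [0,0,-0.098,0],
])

```text
t: 16.4
tcp_pos: [609.1, -11.3, 10.7]
tool_rot: [[-0.189, 0.982, -0.002], [0.982, 0.189, 0.0], [0.001, -0.002, -1.0]]
wrist_force: [-9.8, 1.1, 18.3]
gripper_width: 0.512
grasp_force: 48.5
```

Call:
jog_arm([
  [0,0,0,0],
  [0,0,0,0],
  [0,0,0,0],
  [0,0,0,0],
  [0,0,0,0],
])

```text
t: 16.9
tcp_pos: [609.5, -11.4, 11.0]
tool_rot: [[-0.188, 0.982, -0.0], [0.982, 0.188, 0.0], [0.0, -0.0, -1.0]]
wrist_force: [-3.5, 1.1, 5.3]
gripper_width: 0.512
grasp_force: 48.8
```

Call:
jog_arm([
  [0,0,0,0],
  [0,0,0,0],
  [0,0,0,0],
  [0,0,0,0],
  [0,0,0,0],
], fingers=0.36)

```text
t: 17.4
tcp_pos: [609.5, -11.7, 10.7]
tool_rot: [[-0.188, 0.982, 0.0], [0.982, 0.188, -0.0], [-0.0, 0.0, -1.0]]
wrist_force: [0.2, 0.4, -0.7]
gripper_width: 0.641
grasp_force: 0.0
```

Call:
jog_arm([
  [0,0,0.04,0],
  [0,0,0.1,0],
  [0,0,0.2,0],
  [0,0,0.25,0],
  [0,0,0.25,0],
])

```text
t: 17.9
tcp_pos: [611.2, -11.8, 89.5]
tool_rot: [[-0.188, 0.982, 0.006], [0.982, 0.188, -0.001], [-0.002, 0.006, -1.0]]
wrist_force: [0.3, -0.2, -0.3]
gripper_width: 0.642
grasp_force: 0.0
```

Call:
jog_arm([
  [0.05,0.078,0,0],
  [0.1,0.156,0,0],
  [0.15,0.234,0,0],
  [0.2,0.312,0,0],
  [0.2,0.312,0,0],
], fingers=0.3)

```text
t: 18.4
tcp_pos: [669.6, 84.9, 83.8]
tool_rot: [[-0.191, 0.982, -0.002], [0.982, 0.191, 0.001], [0.001, -0.002, -1.0]]
wrist_force: [0.1, -0.9, -0.7]
gripper_width: 0.7
grasp_force: 0.0
```

Call:
jog_arm([
  [0,0,-0.08,0],
  [0,0,-0.16,0],
  [0,0,-0.22,0],
  [0,0,-0.255,0],
  [0,0,-0.269,0],
])

```text
t: 18.9
tcp_pos: [668.7, 81.6, 3.4]
tool_rot: [[-0.188, 0.982, -0.002], [0.982, 0.188, -0.0], [0.0, -0.002, -1.0]]
wrist_force: [0.1, -0.2, -0.2]
gripper_width: 0.7
grasp_force: 0.0
```

Call:
jog_arm([
  [0,0,0,0],
  [0,0,0,0],
  [0,0,0,0],
  [0,0,0,0],
  [0,0,0,0],
])

```text
t: 19.4
tcp_pos: [669.7, 82.0, 5.7]
tool_rot: [[-0.188, 0.982, 0.001], [0.982, 0.188, 0.0], [-0.0, 0.001, -1.0]]
wrist_force: [0.3, -0.3, -0.5]
gripper_width: 0.7
grasp_force: 0.0
```

Call:
jog_arm([
  [0,0,0,0],
  [0,0,0,0],
  [0,0,0,0],
  [0,0,0,0],
  [0,0,0,0],
], fingers=1)

```text
t: 19.9
tcp_pos: [670.0, 82.0, 5.9]
tool_rot: [[-0.188, 0.982, 0.001], [0.982, 0.188, 0.0], [-0.0, 0.001, -1.0]]
wrist_force: [0.5, -0.6, 5.1]
gripper_width: 0.509
grasp_force: 51.5
```

Call:
jog_arm([
  [0,0,0,0],
  [0,0,0.02,0],
  [0,0,0.05,0],
  [0,0,0.1,0],
  [0,0,0.1,0],
])

```text
t: 20.4
tcp_pos: [671.0, 82.1, 38.5]
tool_rot: [[-0.188, 0.982, 0.005], [0.982, 0.188, 0.0], [-0.001, 0.005, -1.0]]
wrist_force: [-0.1, 0.4, -0.7]
gripper_width: 0.514
grasp_force: 51.2
```

Call:
jog_arm([
  [0.015,-0.065,0,0],
  [0.03,-0.13,0,0],
  [0.045,-0.2,0,0],
  [0.062,-0.263,0,0],
  [0.062,-0.263,0,0],
])

```text
t: 20.9
tcp_pos: [688.4, -1.0, 34.7]
tool_rot: [[-0.184, 0.983, -0.0], [0.983, 0.184, -0.001], [-0.001, -0.0, -1.0]]
wrist_force: [-0.1, -0.3, -1.2]
gripper_width: 0.514
grasp_force: 51.2
```

Call:
jog_arm([
  [0,0,0,0],
  [0,0,-0.04,0],
  [0,0,-0.07,0],
  [0,0,-0.09,0],
  [0,0,-0.098,0],
])

```text
t: 21.4
tcp_pos: [687.7, 3.7, 5.8]
tool_rot: [[-0.189, 0.982, -0.001], [0.982, 0.189, 0.0], [0.0, -0.001, -1.0]]
wrist_force: [-8.1, -0.2, 13.5]
gripper_width: 0.515
grasp_force: 52.3
```

Call:
jog_arm([
  [0,0,0,0],
  [0,0,0,0],
  [0,0,0,0],
  [0,0,0,0],
  [0,0,0,0],
])

```text
t: 21.9
tcp_pos: [688.3, 3.4, 5.9]
tool_rot: [[-0.189, 0.982, 0.001], [0.982, 0.189, 0.0], [0.0, 0.001, -1.0]]
wrist_force: [-0.6, 1.3, 2.3]
gripper_width: 0.514
grasp_force: 51.6
```

Call:
jog_arm([
  [0,0,0,0],
  [0,0,0,0],
  [0,0,0,0],
  [0,0,0,0],
  [0,0,0,0],
], fingers=0.34)

```text
t: 22.4
tcp_pos: [688.0, 3.0, 5.6]
tool_rot: [[-0.188, 0.982, -0.0], [0.982, 0.188, -0.0], [-0.0, -0.0, -1.0]]
wrist_force: [-0.3, 0.5, -0.5]
gripper_width: 0.661
grasp_force: 0.0
```

Call:
jog_arm([
  [0,0,0.04,0],
  [0,0,0.1,0],
  [0,0,0.2,0],
  [0,0,0.3,0],
  [0,0,0.3,0],
])

```text
t: 22.9
tcp_pos: [691.2, 3.0, 104.5]
tool_rot: [[-0.188, 0.982, 0.012], [0.982, 0.188, -0.001], [-0.003, 0.012, -1.0]]
wrist_force: [1.1, -0.4, 0.9]
gripper_width: 0.66
grasp_force: 0.0
```

Call:
jog_arm([
  [-0.13,0.01,0,0],
  [-0.27,0.02,0,0],
  [-0.4,0.03,0,0],
  [-0.531,0.035,0,0],
  [-0.531,0.035,0,0],
])

```text
t: 23.4
tcp_pos: [524.0, 14.0, 94.9]
tool_rot: [[-0.189, 0.982, -0.004], [0.982, 0.189, 0.0], [0.001, -0.004, -1.0]]
wrist_force: [-0.7, 0.8, 0.4]
gripper_width: 0.662
grasp_force: 0.0
```

Call:
jog_arm([
  [0,0,-0.08,0],
  [0,0,-0.16,0],
  [0,0,-0.22,0],
  [0,0,-0.265,0],
  [0,0,-0.279,0],
])

```text
t: 23.9
tcp_pos: [528.6, 13.6, 11.2]
tool_rot: [[-0.188, 0.982, -0.001], [0.982, 0.188, 0.0], [0.0, -0.001, -1.0]]
wrist_force: [0.1, -0.4, 0.1]
gripper_width: 0.661
grasp_force: 0.0
```

Call:
jog_arm([
  [0,0,0,0],
  [0,0,0,0],
  [0,0,0,0],
  [0,0,0,0],
  [0,0,0,0],
])

```text
t: 24.4
tcp_pos: [529.0, 13.6, 12.5]
tool_rot: [[-0.188, 0.982, 0.001], [0.982, 0.188, -0.0], [-0.0, 0.001, -1.0]]
wrist_force: [-0.3, 0.0, 0.1]
gripper_width: 0.66
grasp_force: 0.0
```

Call:
jog_arm([
  [0,0,0,0],
  [0,0,0,0],
  [0,0,0,0],
  [0,0,0,0],
  [0,0,0,0],
], fingers=1)

```text
t: 24.9
tcp_pos: [529.0, 13.6, 12.4]
tool_rot: [[-0.188, 0.982, 0.001], [0.982, 0.188, -0.0], [-0.0, 0.001, -1.0]]
wrist_force: [0.5, 0.1, 3.9]
gripper_width: 0.425
grasp_force: 49.9
```

Call:
jog_arm([
  [0,0,0,0],
  [0,0,0.02,0],
  [0,0,0.08,0],
  [0,0,0.16,0],
  [0,0,0.24,0],
])

```text
t: 25.4
tcp_pos: [528.1, 13.6, 84.3]
tool_rot: [[-0.188, 0.982, -0.002], [0.982, 0.188, 0.0], [0.0, -0.002, -1.0]]
wrist_force: [0.5, 0.7, 0.1]
gripper_width: 0.421
grasp_force: 50.0
```

Call:
jog_arm([
  [0.1,0.05,0,0],
  [0.22,0.1,0,0],
  [0.34,0.16,0,0],
  [0.44,0.207,0,0],
  [0.481,0.227,0,0],
])

```text
t: 25.9
tcp_pos: [674.4, 83.0, 83.1]
tool_rot: [[-0.189, 0.982, -0.001], [0.982, 0.189, 0.0], [0.0, -0.001, -1.0]]
wrist_force: [-1.3, 0.2, -0.9]
gripper_width: 0.425
grasp_force: 50.2
```

Call:
jog_arm([
  [0,0,0,0],
  [0,0,-0.05,0],
  [0,0,-0.1,0],
  [0,0,-0.15,0],
  [0,0,-0.18,0],
])

```text
t: 26.4
tcp_pos: [671.4, 81.2, 27.1]
tool_rot: [[-0.188, 0.982, -0.004], [0.982, 0.188, -0.0], [0.0, -0.004, -1.0]]
wrist_force: [-0.5, -0.3, -0.5]
gripper_width: 0.427
grasp_force: 50.2
```

Call:
jog_arm([
  [0,0,-0.02,0],
  [0,0,-0.035,0],
  [0,0,-0.05,0],
  [0,0,-0.058,0],
  [0,0,-0.058,0],
])

```text
t: 26.9
tcp_pos: [673.3, 81.7, 12.8]
tool_rot: [[-0.188, 0.982, 0.001], [0.982, 0.188, 0.0], [-0.0, 0.001, -1.0]]
wrist_force: [0.4, 0.2, -1.0]
gripper_width: 0.421
grasp_force: 50.3
```

Call:
jog_arm([
  [0,0,0,0],
  [0,0,0,0],
  [0,0,0,0],
  [0,0,0,0],
  [0,0,0,0],
])

```text
t: 27.4
tcp_pos: [673.1, 81.7, 12.7]
tool_rot: [[-0.188, 0.982, 0.0], [0.982, 0.188, 0.0], [0.0, 0.0, -1.0]]
wrist_force: [-0.4, -0.8, -0.5]
gripper_width: 0.422
grasp_force: 50.3
```

Call:
jog_arm([
  [0,0,0,0],
  [0,0,0,0],
  [0,0,0,0],
  [0,0,0,0],
  [0,0,0,0],
], fingers=0.34)

```text
t: 27.9
tcp_pos: [673.1, 81.7, 12.7]
tool_rot: [[-0.188, 0.982, 0.0], [0.982, 0.188, 0.0], [-0.0, 0.0, -1.0]]
wrist_force: [-0.3, 0.5, -0.3]
gripper_width: 0.658
grasp_force: 0.0
```

Call:
jog_arm([
  [0,0,0.04,0],
  [0,0,0.1,0],
  [0,0,0.2,0],
  [0,0,0.3,0],
  [0,0,0.4,0],
])

```text
t: 28.4
tcp_pos: [673.4, 81.7, 136.2]
tool_rot: [[-0.188, 0.982, 0.003], [0.982, 0.188, 0.0], [-0.0, 0.003, -1.0]]
wrist_force: [-0.6, 0.5, -0.2]
gripper_width: 0.662
grasp_force: 0.0
```

Call:
jog_arm([
  [-0.05,-0.05,0.1,0],
  [-0.1,-0.1,0.2,0],
  [-0.15,-0.16,0.26,0],
  [-0.2,-0.22,0.33,0],
  [-0.2,-0.22,0.33,0],
])

```text
t: 28.9
tcp_pos: [613.4, 13.9, 238.3]
tool_rot: [[-0.186, 0.982, 0.009], [0.983, 0.186, -0.001], [-0.003, 0.009, -1.0]]
wrist_force: [0.5, 0.4, -0.0]
gripper_width: 0.661
grasp_force: 0.0
```

```bash
python3 - <<'E'
from bench import *
for i in range(5): read_camera('wrist')
s=state();c=read_camera('wrist');print(s['t'],s['tcp_pos'],s['wrist_force'])
from parts import *
np.savez('w4.npz',tcp_pos=s['tcp_pos'],tool_rot=s['tool_rot'],**c)
im,cm=load('w4.npz')
cv2.imwrite('pics/w4.png',np.hstack([cv2.resize(ortho(im,cm,8),(400,462)),cv2.resize(read_camera('side')['img'][130:230,230:390,::-1],(400,462))]))
report(['w4.npz','w4.npz'],dict(sink='nr',choke='fr',relay='nl',cap='fl'))
E
```

```text
29.15 [613.03054     16.4408489  230.43421671] [-0.31036084 -0.28288418 -0.29062546]
sink tri [594.5 123.2 469.9] miss [0. 0.] [[609.9, -10.7], [609.9, -10.7]] [[46.9, 65.2, 14.9], [46.9, 65.2, 14.9]] tray [ -4.8 -39.1] dev [0.7 0.9]
choke tri [580.4 111.7 443.3] miss [0. 0.] [[686.8, 4.3], [686.8, 4.3]] [[47.3, 46.7, 19.0], [47.3, 46.7, 19.0]] tray [ 73.5 -38.7] dev [-1.   1.3]
relay tri [597.4  90.5 331.6] miss [0. 0.] [[594.4, 65.9], [594.4, 65.9]] [[27.3, 20.0, 9.5], [27.3, 20.0, 9.5]] tray [-5.9 39. ] dev [-0.4 -1. ]
cap tri [595.7  94.5 383.9] miss [0. 0.] [[668.8, 82.0], [668.8, 82.0]] [[42.5, 35.0, -0.0], [42.5, 35.0, -0.0]] tray [70.2 41. ] dev [-4.3  1. ]
```

View pics/w4.png

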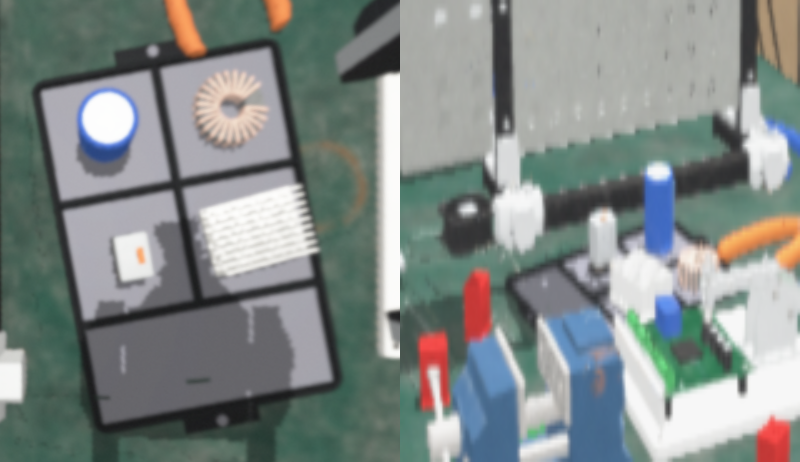

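The picture shows the capacitor far-left (107,117), choke far-right (230,107), relay near-left (135,257) and sink near-right (258,232). All are upright and within about 5 mm of centre, and the wide pocket is empty; this matches the sample tray.

```bash
python3 -c "
from bench import *
print(job_done())"
```

```text
the job is handed in; nothing more can be done
None
```

All four parts are in the same pockets as their twins in the sample tray, upright and within about 5 mm of centre, with the wide pocket empty; I handed the job in at about 29 s, and it returned no verdict.

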